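# Put the four supply containers on their colour pads

## Robot

A 6-joint arm with a two-finger parallel gripper is mounted at the origin on the work surface; the furniture and walls round the work are solid. World frame = base frame: x ahead of the robot, y to its left, z up, the work surface at z = 0. Lengths are in mm, angles in rad, forces in N, time in s.
With the tool pointing down it reaches from about 275 to 1000 mm from the base axis. Payload 8.4 kg.
Tool frame: the origin (TCP) lies midway between the tips of the shut fingers; the grasp point (between the pads) lies 19 mm behind it; z points along the fingers, y is the line along which they close (so a half turn about z gives the same grasp; the last joint's range is limited). The gripper opens to 85 mm and grips with 20 to 120 N. Pads are 22 mm wide; open, the fingers measure 114 mm over their backs; the gripper's body (76 mm by 85 mm) begins 54 mm behind the grasp point. The pads swing forward as they close: fully open they stand 13 mm farther back than shut.
Start: joints at [-1.277, 0.353, 1.633, -0, 1.155, -0.002], TCP at [182.189, -597.859, 231.281] pointing down, gripper open.
Joint ranges: [-2.63, 2.63], [-0.92, 2.1], [0.06, 2.66], [-1.3, 4.44], [0, 2.69], [-3.02, 3.02]. Speed limits (rad/s): [2.22, 2.22, 2.79, 3.14, 3.14, 3.14].

## Interface

Orientations are given as [roll, pitch, yaw] about the fixed x, y, z axes, in that order (R = Rz(yaw) Ry(pitch) Rx(roll)).
In Python, from rig import telemetry, optics, r gives the robot as it stands.
- The arm moves only by the tool play_rows, never from a script. Its arguments are lists of equal length, an entry for each row: "dp": the shift along the tool's x, y, z in units of 40 mm (1.0 is 40 mm), a list of three; "rot": the turn, a rotation vector about the tool's x, y, z in units of 6 degrees (1.0 is 6 degrees), a list of three. In form: {"dp": [[tx, ty, tz], ...], "rot": [[ax, ay, az], ...]}. A call has 1 to 5 rows; each row is the pose to reach, as a shift and turn from the pose commanded when the call began, along the tool's axes at that moment; what a row does not reach only later rows make up. A row lasts 1/12 s, in which the tool goes at most 41.7 mm and 7.16 degrees, less where a joint would pass 70% of its speed; a pose out of reach is approached as far as the arm can. A call with a gripper value outside its range is refused whole. "fingers" is the opening, from 0 (shut) to 1 (fully open), set as the call begins (left out, the last holds). The fingers move at their own pace and stop on an object; "grip_force" is the grip in N (left out, the last holds). Time passes only in rows, so rows that repeat a pose let the fingers close. It gives the time, the measured TCP pose, the force, the opening and the grip force at its end, in the units of the state.
- telemetry.sense(): the state, without advancing time (a new reading comes with each control period).
- optics.grab_frame(name): name is "scene" or "top" or "wrist"; returns a dict with "color" (420x560x3 uint8, red, green, blue), "mtx" (3x3 intrinsics, pixels), "R" (3x3) and "t" (3): a world point X has camera coordinates R X + t; the wrist camera has in their place "mount" (4x4, takes a point from camera to tool coordinates, whose origin is the TCP and whose axes are the flange's). Camera axes: x right, y down, z forward; pixel columns grow to the right and rows downward; lengths in mm; the calibration is good to about 2 mm. A picture is of the moment at which its call begins: read the wrist's pose just before it. There is no depth.
- r.sign_off(): hands the job in; it is judged then, once.
The state is a dict: "clock": time; "qpos": joint angles; "qvel": joint speeds; "joint_efforts": joint torques, N m; "eef_pos": TCP position; "tcp_rot": TCP orientation; "contact_force": force on the tool from outside, world axes, zero at the start; "wrist_torque": the same for the moment, N m; "opening": opening from 0.0 (shut) to 1.0 (fully open); "grasp_force": force on a finger pad.
Only numpy, scipy, OpenCV 4.12 (cv2) and the standard library are available. Lean on these libraries where they do the work, as an engineer would, in place of code of your own. Each camera call takes 0.05 s, during which the arm holds its last target. There are 200 camera calls.

## Task

Put the four closed supply containers back in their marked places: the white tub in the middle of the green pad, the bit tube in the middle of the blue pad, the slim black box in the middle of the yellow pad and the amber jar in the middle of the red pad. The tub, the box and the jar stay upright and the bit tube lies flat; leave the black knob and the yellow marker pen where they are.

Things in the scene. Friction and masses are not known exactly. Their poses are not given: they have to be found in the camera images.
- tub: The white tub: short round white plastic tub with a snap lid and a small flat hang tab on the lid, standing upright. 61 mm across the body, 63 mm over the lid, 55 mm high. Origin: centre of its underside; z up.
- bits: The bit tube: clear round tube of driver bits with orange rings and two black end caps, lying on its side; it does not roll. About 80 mm long along its own y axis, reaching from 42 mm at -y to 38 mm at +y; 28 to 33 mm wide (x) and 33 mm high. Origin: under its middle, at its lowest point.
- slimbox: The slim black box: plain black lidded card box standing on end, 45 mm along its own x, 31 mm along its own y, 76 mm high. Origin: centre of its underside; z up.
- jar: The amber jar: round brown glass jar with a metal screw cap, standing upright, 50 mm across, 70 mm high. Origin: centre of its underside; z up.
- knob: A black plastic instrument knob, 34 mm round with a short pointer arm (42 mm over all), 16 mm high, on the bench; to be left alone. Origin: under its middle.
- marker: A short yellow marker pen without a cap, 60 mm long along its own y axis, 16 mm thick, lying on the bench; to be left alone. Origin: under its middle.
- pad_green: The green pad: thick flat square of green plastic with a thin pale border line, 100 x 100 mm, 14 mm thick (its top is 14 mm above the bench), fixed to the bench (z = 0). Origin: centre of its underside; x and y along its sides, z up. Near the robot (x 0.25 to 0.40, y -0.10 to 0.09) a fixed patterned block with a clear case on top stands 160 mm high: carry things over or round it.
- pad_blue: The blue pad: thick flat square of blue plastic with a thin pale border line, 100 x 100 mm, 14 mm thick (its top is 14 mm above the bench), fixed to the bench (z = 0). Origin: centre of its underside; x and y along its sides, z up.
- pad_yellow: The yellow pad: thick flat square of yellow plastic with a thin pale border line, 100 x 100 mm, 14 mm thick (its top is 14 mm above the bench), fixed to the bench (z = 0). Origin: centre of its underside; x and y along its sides, z up.
- pad_red: The red pad: thick flat square of red plastic with a thin pale border line, 100 x 100 mm, 14 mm thick (its top is 14 mm above the bench), fixed to the bench (z = 0). Origin: centre of its underside; x and y along its sides, z up. Containers and pads stand mixed in eight spots over 100 mm apart, between open parts boxes fixed to the bench, up to 70 mm high and no nearer than 40 mm to a spot's centre.
Things that resemble listed ones, but are neither listed nor needed, are in the scene too. Leave any turquoise look-alike of the jar alone.

How it is judged (in metres and radians):
At the end, for the whole second after the job is handed in: White tub on the green pad, bit tube on the blue, slim black box on the yellow, amber jar on the red: each origin within 15 mm of the pad's centre, resting on the pad, tilted less than 0.15 rad, released and at rest. Knob and marker within 15 mm of where they began (horizontal distance between tub and pad_green below 0.015 m and z of tub in the frame of pad_green below 0.019 m and angle between each of tub, bits, slimbox, jar's own z axis and vertical below 0.15 rad and linear speed of each of tub, bits, slimbox, jar below 0.02 m/s and contact force between the fingers and tub below 0.1 N and horizontal distance between bits and pad_blue below 0.015 m and z of bits in the frame of pad_blue below 0.019 m and contact force between the fingers and bits below 0.1 N and horizontal distance between slimbox and pad_yellow below 0.015 m and z of slimbox in the frame of pad_yellow below 0.019 m and contact force between the fingers and slimbox below 0.1 N and horizontal distance between jar and pad_red below 0.015 m and z of jar in the frame of pad_red below 0.019 m and contact force between the fingers and jar below 0.1 N and distance of each of knob, marker from where it was at the start of the episode below 0.015 m); the robot touches nothing.
It fails at once if the black knob is moved by more than 15 mm (distance of knob from where it was at the start of the episode above 0.015 m).
It fails at once if the yellow marker is moved by more than 15 mm (distance of marker from where it was at the start of the episode above 0.015 m).
It also fails if it takes over 112 s, if anything falls off the work surface, if the arm or the gripper's body presses on something with over 40 N, if the wrist force passes 120 N, or if a joint passes its speed limit or range.

## Working session

There is one attempt and no reset: what is moved stays moved. The work goes in short steps, Python scripts to look and compute and a tool call to move; the robot and the scene stay as the last step left them, time stands still between calls to the robot, and variables do not carry over. Pictures are saved under pics/ and viewed, at most 14 in all, crops included, and the job is handed in when it is done.

Besides the shell and the picture viewer there is one more tool, called after "Call:" as a command line: name --argument value ..., lists and objects as JSON in quotes. play_rows: Moves the arm, as the interface text tells. Its arguments: {"type":"object","properties":{"dp":{"type":"array"},"rot":{"type":"array"},"fingers":{"type":"number"},"grip_force":{"type":"number"}},"required":["dp","rot"]}

```bash
ls; mkdir -p pics; python3 - <<'E'
from rig import telemetry, optics, r
import cv2, numpy as np
for n in ("scene","top","wrist"):
    s=telemetry.sense(); f=optics.grab_frame(n)
    np.savez(f"pics/{n}0.npz",**{k:v for k,v in f.items()},pos=s["eef_pos"],rot=s["tcp_rot"])
    cv2.imwrite(f"pics/{n}0.png",f["color"][:,:,::-1])
    print(n,{k:np.round(v,3).tolist() for k,v in f.items() if k!="color"})
print(s)
E
```

```text
pics
scene {'mtx': [[409.737, 0.0, 288.307], [0.0, 409.737, 213.337], [0.0, 0.0, 1.0]], 'R': [[-0.497, -0.868, -0.004], [-0.583, 0.338, -0.739], [0.642, -0.365, -0.674]], 't': [221.729, 354.541, 912.271]}
top {'mtx': [[436.596, 0.0, 273.909], [0.0, 436.596, 211.339], [0.0, 0.0, 1.0]], 'R': [[-0.006, -1.0, -0.01], [-0.994, 0.007, -0.107], [0.107, 0.009, -0.994]], 't': [-44.738, 529.202, 1225.563]}
wrist {'mtx': [[330.186, 0.0, 282.224], [0.0, 330.186, 210.373], [0.0, 0.0, 1.0]], 'mount': [[0.002, -0.957, -0.291, 73.654], [1.0, 0.002, 0.0, 0.151], [0.0, -0.291, 0.957, -143.293], [0.0, 0.0, 0.0, 1.0]]}
{'clock': 0.1, 'qpos': array([-1.27741159e+00,  3.53561504e-01,  1.63405648e+00, -1.82469774e-05,
        1.15523701e+00, -2.40694796e-03]), 'qvel': array([-0.00012826, -0.00143423, -0.00151711, -0.00156292, -0.00045146,
       -0.00025929]), 'joint_efforts': array([ 1.97933718e-04, -6.06355977e+01, -3.42820573e+01,  9.81779181e-06,
        4.04395396e-03, -6.63454912e-06]), 'eef_pos': array([ 182.04975281, -597.44181526,  230.64903352]), 'tcp_rot': array([-3.14033027e+00,  1.36462388e-05,  2.95799075e-01]), 'contact_force': array([0.01523675, 0.38932918, 0.27299768]), 'wrist_torque': array([ 0.0345083 ,  0.02096382, -0.0195262 ]), 'grasp_force': 0.0, 'opening': 0.9966254523251383}
```

View pics/top0.png

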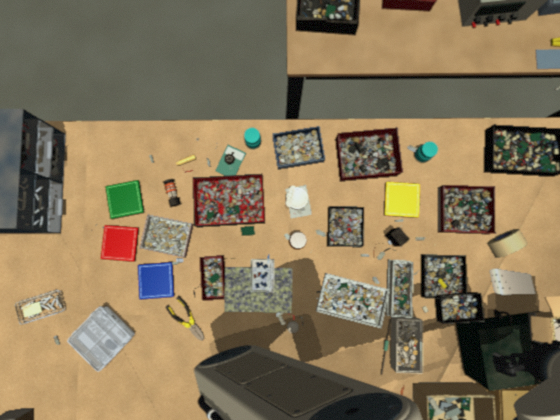

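View pics/scene0.png

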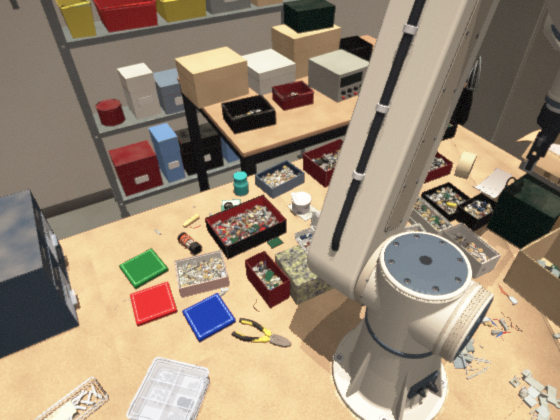

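```bash
python3 - <<'E'
import cv2, numpy as np
im=cv2.imread("pics/top0.png")
a=cv2.resize(im[120:270,85:325],None,fx=3.3,fy=3.3,interpolation=cv2.INTER_CUBIC)
b=cv2.resize(im[180:270,270:450],None,fx=1,fy=1)
cv2.imwrite("pics/a.png",a)
b=cv2.resize(im[120:270,270:450],None,fx=3.3,fy=3.3,interpolation=cv2.INTER_CUBIC)
cv2.imwrite("pics/b.png",b)
E
```

```text
(no output)
```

View pics/a.png

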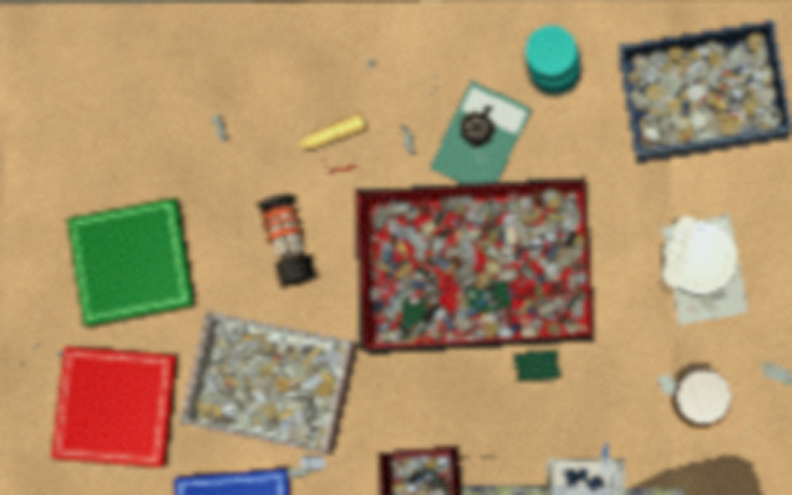

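View pics/b.png

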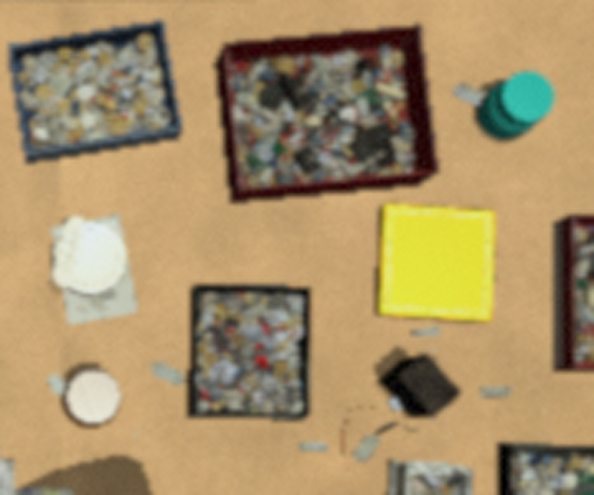

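```bash
cat > h.py <<'E'
import cv2, numpy as np
from scipy.spatial.transform import Rotation as Ro
def load(n): return dict(np.load(f"pics/{n}.npz"))
def cam(f):
    "world->cam R,t"
    if "mount" in f:
        T=np.eye(4); T[:3,:3]=Ro.from_euler("xyz",f["rot"]).as_matrix(); T[:3,3]=f["pos"]
        W=np.linalg.inv(T@f["mount"]); return W[:3,:3],W[:3,3]
    return f["R"],f["t"]
def at_z(f,px,z):
    R,t=cam(f); K=f["mtx"]; c=-R.T@t
    d=R.T@np.linalg.inv(K)@np.array([px[0],px[1],1.0]); return c+d*(z-c[2])/d[2]
def proj(f,X):
    R,t=cam(f); p=f["mtx"]@(R@np.asarray(X,float)+t); return p[:2]/p[2]
def tri(fa,pa,fb,pb):
    P=[]; 
    for f in (fa,fb):
        R,t=cam(f); P.append(f["mtx"]@np.c_[R,t])
    X=cv2.triangulatePoints(P[0],P[1],np.float64(pa),np.float64(pb)).ravel(); return X[:3]/X[3]
def blob(img,lo,hi,box=None):
    "largest HSV blob: centre of min-area rect, rect, area"
    h=cv2.cvtColor(img,cv2.COLOR_RGB2HSV); m=cv2.inRange(h,np.array(lo),np.array(hi))
    if box is not None:
        x0,y0,x1,y1=box; k=np.zeros_like(m); k[y0:y1,x0:x1]=1; m=m*k
    m=cv2.morphologyEx(m,cv2.MORPH_CLOSE,np.ones((3,3)))
    c=max(cv2.findContours(m,cv2.RETR_EXTERNAL,cv2.CHAIN_APPROX_NONE)[0],key=cv2.contourArea)
    r=cv2.minAreaRect(c); return np.array(r[0]),r,cv2.contourArea(c),c
def snap(n,name):
    from rig import telemetry, optics
    s=telemetry.sense(); f=optics.grab_frame(n); f=dict(f,pos=s["eef_pos"],rot=s["tcp_rot"])
    np.savez(f"pics/{name}.npz",**f); cv2.imwrite(f"pics/{name}.png",f["color"][:,:,::-1]); return f
E
python3 - <<'E'
from h import *
f=load("top0"); g=load("scene0")
P=dict(green=((50,120,50),(75,255,200),(100,170,150,225)),red=((0,180,120),(8,255,255),(95,220,145,268)),blue=((108,150,80),(125,255,255),(130,255,180,305)),yellow=((25,150,150),(33,255,255),(380,175,425,225)))
for k,(lo,hi,b) in P.items():
    c,r,a,_=blob(f["color"],lo,hi,b); print(k,np.round(c,1),np.round(r[1],1),round(r[2]),a,np.round(at_z(f,c,14)))
    bb=dict(green=(110,240,175,290),red=(125,275,185,330),blue=(175,285,240,345)).get(k)
    if bb:
        c2,_,a2,_=blob(g["color"],lo,hi,bb); print("  scene",np.round(c2,1),np.round(tri(f,c,g,c2),1))
q=lambda x,y,ox:(x/3.3+ox,y/3.3+120)
for n,p,z in [("marker",q(335,133,85),8),("knob",q(478,127,85),10),("bits",q(288,240,85),16),("bitsblackend",q(295,268,85),16),("bitsfar",q(280,203,85),16),("tub",q(703,260,85),55),("jar",q(703,397,85),70),("box",q(425,386,270),76)]:
    print(n,np.round(p,1),np.round(at_z(f,p,z)))
E
```

```text
green [124.3 199. ] [33.  33.7] 81 1025.0 [570. 389.  14.]
  scene [143.5 267.7] [570.3 391.2   5.6]
red [119.3 242.8] [33.8 33.6] 5 1007.0 [442. 400.  14.]
  scene [152.5 303.9] [442.2 403.4   1.9]
blue [156.  279.9] [33.1 32.5] 86 937.0 [335. 291.  14.]
  scene [208.7 316. ] [334.4 292.6   4.7]
yellow [402.1 199. ] [34.  33.5] 3 1069.5 [ 564. -421.   14.]
marker [186.5 160.3] [685. 210.   8.]
knob [229.8 158.5] [689.  81.  10.]
bits [172.3 192.7] [587. 248.  16.]
bitsblackend [174.4 201.2] [562. 242.  16.]
bitsfar [169.8 181.5] [620. 256.  16.]
tub [298.  198.8] [ 561. -117.   55.]
jar [298.  240.3] [ 444. -114.   70.]
box [398.8 237. ] [ 451. -390.   76.]
```

Call:
play_rows --dp '[[0.6,-0.25,0.1],[1.4,-0.55,0.2],[2.2,-0.9,0.3],[3.0,-1.2,0.4],[3.8,-1.55,0.4]]' --rot '[[0,0,0.5],[0,0,1.1],[0,0,1.7],[0,0,2.3],[0,0,2.83]]' --fingers 0.65

```text
clock: 0.57
eef_pos: [310.2, -492.8, 214.3]
tcp_rot: [-3.14, 0.001, -0.004]
contact_force: [0.7, 0.1, -0.1]
opening: 0.651
grasp_force: 0.0
```

Call:
play_rows --dp '[[0.8,-0.65,0.1],[1.6,-1.3,0.2],[2.4,-2.0,0.3],[3.0,-2.4,0.37],[3.2,-2.6,0.37]]' --rot '[[0,0,0],[0,0,0],[0,0,0],[0,0,0],[0,0,0]]'

```text
clock: 0.98
eef_pos: [440.3, -387.6, 199.8]
tcp_rot: [-3.14, -0.0, 0.002]
contact_force: [-1.2, 0.7, -0.5]
opening: 0.65
grasp_force: 0.0
```

Call:
play_rows --dp '[[0,0,0],[0,0,0]]' --rot '[[0,0,0],[0,0,0]]'

```text
clock: 1.15
eef_pos: [437.5, -390.2, 200.3]
tcp_rot: [3.142, 0.001, 0.001]
contact_force: [-0.7, -0.2, 0.4]
opening: 0.652
grasp_force: 0.0
```

```bash
python3 - <<'E'
from h import *
f=snap("wrist","w1"); print(f["pos"],f["rot"])
t=load("top0")
print(proj(f,[451,-390,76]),proj(f,[564,-421,14]))
E
```

```text
[ 437.45614377 -390.15852637  200.31740664] [3.14156523e+00 7.08728710e-04 1.05039261e-03]
[281.7271041  185.81281836] [316.26277026  49.1517481 ]
```

View pics/w1.png

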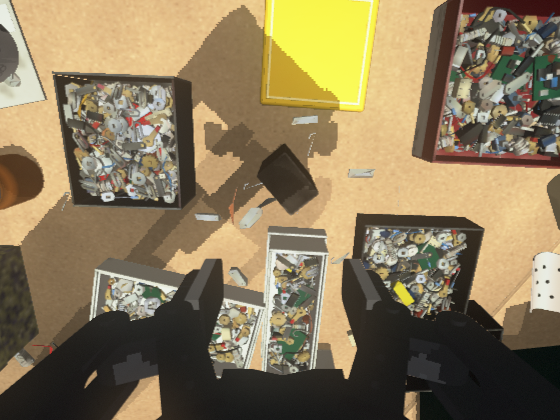

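```bash
python3 - <<'E'
from h import *
f=load("w1"); im=f["color"][130:230,235:345].astype(float)
im=np.clip((im*3.0),0,255).astype(np.uint8)
cv2.imwrite("pics/c1.png",cv2.resize(im[:,:,::-1],None,fx=5.5,fy=5.5,interpolation=cv2.INTER_NEAREST))
E
```

```text
(no output)
```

View pics/c1.png

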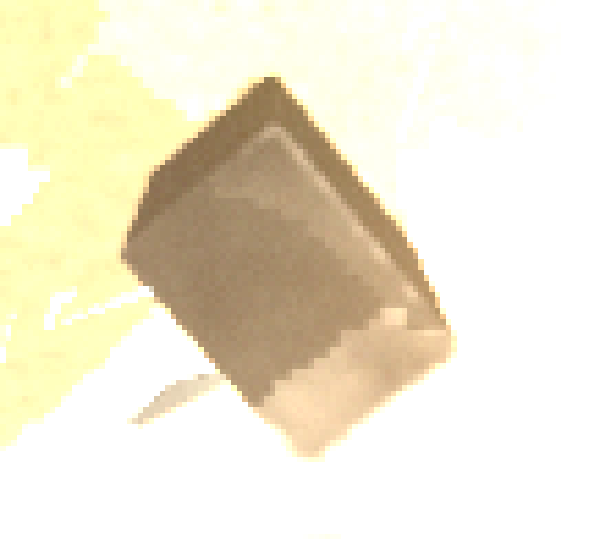

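```bash
python3 - <<'E'
from h import *
f=load("w1"); t=load("top0")
C=[np.array(p)/5.5+[235,130] for p in [(275,128),(125,250),(310,458),(452,340)]]
W=np.array([at_z(f,p,76) for p in C]); print(np.round(W,1), W.mean(0))
for i in range(4):
    e=W[(i+1)%4]-W[i]; print(np.hypot(*e[:2]), np.degrees(np.arctan2(e[1],e[0])))
b=at_z(f,np.array((272,78))/5.5+[235,130],0); print("base",b)
c=np.mean(C,0); print("tri top centre",tri(f,c,t,(398.8,237)))
y=blob(f["color"],(25,150,100),(33,255,255),(255,0,385,115)); print(y[1])
r=blob(t["color"],(25,150,150),(33,255,255),(380,175,425,225))
print(cv2.boxPoints(y[1]),[np.round(at_z(f,p,14),1) for p in cv2.boxPoints(y[1])])
E
```

```text
[[ 477.8 -392.6   76. ]
 [ 459.6 -370.3   76. ]
 [ 427.2 -398.2   76. ]
 [ 446.  -419.5   76. ]] [ 452.63988544 -395.15878727   76.        ]
28.73763346333697 129.13944963158065
42.834710966752965 -139.2601544248231
28.40293345040698 -48.5837167511417
41.69806178294665 40.29262528890071
base [ 477.51242495 -392.59976795    0.        ]
tri top centre [ 450.9106997  -394.3165267    61.88758944]
((317.3316955566406, 46.68316650390625), (94.7275390625, 101.79230499267578), 5.710593223571777)
[[265.1386     92.61387  ]
 [275.26733    -8.673271 ]
 [369.52478     0.7524643]
 [359.39606   102.039604 ]] [array([ 526.7, -374.1,   14. ]), array([ 609.6, -383.9,   14. ]), array([ 602.6, -466.3,   14. ]), array([ 518.5, -463.4,   14. ])]
```

Call:
play_rows --dp '[[0.075,0.025,0.2],[0.15,0.05,0.4],[0.225,0.075,0.6],[0.3,0.1,0.9],[0.375,0.125,1.2]]' --rot '[[0,0,-1.1],[0,0,-2.2],[0,0,-3.3],[0,0,-4.4],[0,0,-5.5]]'

```text
clock: 1.62
eef_pos: [451.4, -397.0, 152.4]
tcp_rot: [3.141, 0.0, 0.579]
contact_force: [0.5, 0.1, -0.5]
opening: 0.647
grasp_force: 0.0
```

Call:
play_rows --dp '[[0,0,0.2],[0,0,0.8],[0,0,1.6],[0,0,1.6]]' --rot '[[0,0,-1.0],[0,0,-1.17],[0,0,-1.17],[0,0,-1.17]]'

```text
clock: 1.95
eef_pos: [448.6, -394.3, 83.8]
tcp_rot: [-3.134, 0.001, 0.696]
contact_force: [-2.0, 1.5, -0.6]
opening: 0.655
grasp_force: 0.0
```

```bash
python3 - <<'E'
from h import *
f=snap("wrist","w2"); print(f["pos"],f["rot"])
b=[s*np.array(v) for s in (1,) for v in ()]
E
```

```text
[ 448.64161511 -394.3278609    83.79562945] [-3.13413646e+00  1.42956135e-03  6.96002422e-01]
```

View pics/w2.png

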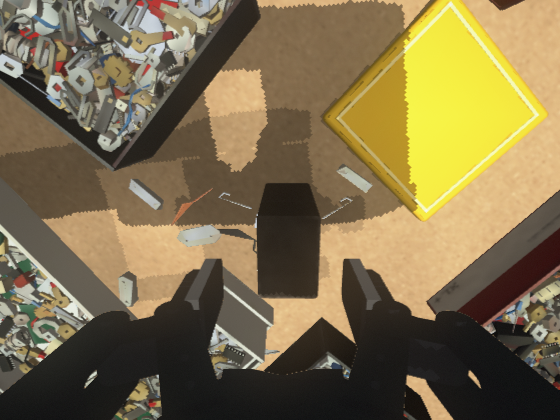

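Call:
play_rows --dp '[[0,0.03,0.3],[0,0.05,0.7],[0,0.05,1.1],[0,0.05,1.5],[0,0.05,1.55]]' --rot '[[0,0,0],[0,0,0],[0,0,0],[0,0,0],[0,0,0]]'

```text
clock: 2.42
eef_pos: [453.1, -397.0, 25.4]
tcp_rot: [-3.14, 0.0, 0.697]
contact_force: [-0.9, 0.9, 0.3]
opening: 0.649
grasp_force: 0.0
```

Call:
play_rows --dp '[[0,0,0],[0,0,0],[0,0,0],[0,0,0],[0,0,0]]' --rot '[[0,0,0],[0,0,0],[0,0,0],[0,0,0],[0,0,0]]' --fingers 0 --grip_force 40

```text
clock: 2.83
eef_pos: [454.6, -397.7, 27.9]
tcp_rot: [3.139, -0.0, 0.698]
contact_force: [-1.5, -0.5, 7.9]
opening: 0.36
grasp_force: 40.7
```

```bash
python3 - <<'E'
from h import *
from rig import telemetry
s=telemetry.sense(); print(s["eef_pos"],s["tcp_rot"],s["opening"],s["grasp_force"])
f=load("w2")
y=blob(f["color"],(22,120,80),(35,255,255),(300,0,560,240)); c=cv2.boxPoints(y[1]); print(y[1])
print(at_z(f,y[0],14),[np.round(at_z(f,p,14),1) for p in c])
E
```

```text
[ 454.60035224 -397.65781102   27.87300877] [ 3.13925169e+00 -2.46972607e-04  6.97909142e-01] 0.35959976653246595 40.68199396133423
((433.34320068359375, 107.476318359375), (161.82252502441406, 182.35995483398438), 49.184913635253906)
[ 565.4206476  -416.77539825   14.        ] [array([ 518.1, -358.8,   14. ]), array([ 614.9, -375.8,   14. ]), array([ 612.6, -474.5,   14. ]), array([ 504.7, -467.1,   14. ])]
```

```bash
python3 - <<'E'
from h import *
f=load("w2"); f["pos"]=f["pos"]
a,b,c=[at_z(f,p,14) for p in [(338,119),(537,112),(424,209)]]
print(a,b,c,(a+b)/2,np.linalg.norm(a-b),np.linalg.norm(a-c),np.linalg.norm(b-c))
E
```

```text
[ 522.85879171 -376.63423539   14.        ] [ 604.39804898 -467.40983064   14.        ] [ 517.11387289 -460.41722513   14.        ] [ 563.62842034 -422.02203302   14.        ] 122.01991300644242 83.97972053562643 87.56382773652524
```

Call:
play_rows --dp '[[0,0,-0.2],[0,0,-0.6],[0,0,-1.1],[0,0,-1.5],[0,0,-1.5]]' --rot '[[0,0,0],[0,0,0],[0,0,0],[0,0,0],[0,0,0]]'

```text
clock: 3.25
eef_pos: [455.5, -398.2, 90.2]
tcp_rot: [3.136, -0.001, 0.698]
contact_force: [0.1, -1.2, -0.6]
opening: 0.363
grasp_force: 39.9
```

Call:
play_rows --dp '[[0.25,0.3,0],[0.75,1.0,0],[1.25,1.65,0],[1.6,2.1,0],[1.71,2.22,0]]' --rot '[[0,0,0],[0,0,0],[0,0,0],[0,0,0],[0,0,0]]'

```text
clock: 3.67
eef_pos: [566.7, -421.5, 86.2]
tcp_rot: [3.139, -0.001, 0.699]
contact_force: [0.1, -0.5, -0.4]
opening: 0.363
grasp_force: 40.0
```

Call:
play_rows --dp '[[0,0,0],[0,0,0]]' --rot '[[0,0,0],[0,0,0]]'

```text
clock: 3.83
eef_pos: [562.3, -420.2, 85.5]
tcp_rot: [-3.14, 0.001, 0.698]
contact_force: [-0.7, 0.6, -1.2]
opening: 0.362
grasp_force: 40.0
```

Call:
play_rows --dp '[[0,0,0.3],[0,0,0.7],[0,0,1.0],[0,0,1.12],[0,0,1.14]]' --rot '[[0,0,0],[0,0,0],[0,0,0],[0,0,0],[0,0,0]]'

```text
clock: 4.25
eef_pos: [561.3, -420.2, 41.5]
tcp_rot: [-3.138, 0.001, 0.697]
contact_force: [-8.6, 6.0, 23.2]
opening: 0.359
grasp_force: 42.8
```

Call:
play_rows --dp '[[0,0,0],[0,0,0]]' --rot '[[0,0,0],[0,0,0]]'

```text
clock: 4.42
eef_pos: [561.3, -420.2, 41.5]
tcp_rot: [-3.138, 0.001, 0.697]
contact_force: [-7.6, 5.0, 14.8]
opening: 0.357
grasp_force: 41.7
```

Call:
play_rows --dp '[[0,0,0],[0,0,0],[0,0,0],[0,0,0]]' --rot '[[0,0,0],[0,0,0],[0,0,0],[0,0,0]]' --fingers 0.6

```text
clock: 4.75
eef_pos: [563.0, -420.9, 40.5]
tcp_rot: [-3.141, 0.0, 0.698]
contact_force: [-0.3, -0.3, 0.5]
opening: 0.603
grasp_force: 0.0
```

Call:
play_rows --dp '[[0,0,-0.4],[0,0,-1.2],[0,0,-2.2],[0,0,-3.1],[0,0,-4.0]]' --rot '[[0,0,0],[0,0,0],[0,0,0],[0,0,0],[0,0,0]]'

```text
clock: 5.17
eef_pos: [563.1, -420.8, 202.3]
tcp_rot: [-3.141, 0.0, 0.698]
contact_force: [-0.1, -0.5, 0.8]
opening: 0.604
grasp_force: 0.0
```

```bash
python3 - <<'E'
from h import *
f=snap("wrist","w3"); print(f["pos"],f["rot"])
E
```

```text
[ 563.11853135 -420.82188754  202.28828881] [-3.14133305e+00  4.34981800e-05  6.97859595e-01]
```

View pics/w3.png

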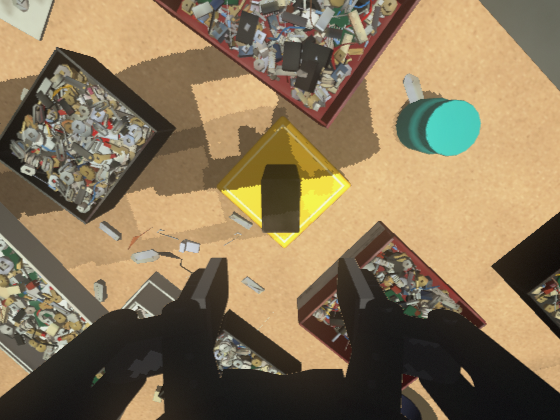

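Call:
play_rows --dp '[[0.2,-0.7,-0.1],[0.45,-1.5,-0.2],[0.7,-2.35,-0.3],[0.95,-3.2,-0.4],[1.2,-4.0,-0.5]]' --rot '[[0,0,1.1],[0,0,2.2],[0,0,3.3],[0,0,4.4],[0,0,5.6]]'

```text
clock: 5.63
eef_pos: [496.1, -266.0, 220.5]
tcp_rot: [-3.141, 0.0, 0.106]
contact_force: [0.8, 0.4, 0.7]
opening: 0.6
grasp_force: 0.0
```

Call:
play_rows --dp '[[-0.28,-0.9,-0.1],[-0.56,-1.8,-0.2],[-0.84,-2.7,-0.2],[-1.1,-3.5,-0.2],[-1.24,-4.0,-0.2]]' --rot '[[0,0,0.5],[0,0,1.07],[0,0,1.07],[0,0,1.07],[0,0,1.07]]' --fingers 0.8

```text
clock: 6.05
eef_pos: [428.0, -111.7, 228.5]
tcp_rot: [-3.141, 0.001, 0.001]
contact_force: [0.2, -0.6, -0.5]
opening: 0.798
grasp_force: 0.0
```

Call:
play_rows --dp '[[0,0,0],[0,0,0],[0,0,0]]' --rot '[[0,0,0],[0,0,0],[0,0,0]]'

```text
clock: 6.3
eef_pos: [430.6, -114.4, 229.0]
tcp_rot: [3.141, -0.001, 0.001]
contact_force: [0.4, 0.5, -0.3]
opening: 0.798
grasp_force: 0.0
```

```bash
python3 - <<'E'
from h import *
f=load("w3"); print("box top",proj(f,[564,-421.5,90]),[np.round(at_z(f,p,90),1) for p in [(263,232),(298,232),(263,200),(298,200)]],[np.round(at_z(f,p,14),1) for p in [(219,185),(350,185),(284,118),(285,247)]],"boxbase back",[np.round(at_z(f,p,14),1) for p in [(267,165),(297,165)]])
f=snap("wrist","w4"); print(f["pos"],f["rot"],proj(f,[444,-114,70]),proj(f,[561,-117,55]))
E
```

```text
box top [283.63479926 205.35660472] [array([ 535.5, -423.2,   90. ]), array([ 554.1, -445.3,   90. ]), array([ 556.8, -406. ,   90. ]), array([ 574.8, -427.4,   90. ])] [array([ 521.4, -371. ,   14. ]), array([ 607.9, -473.8,   14. ]), array([ 614.9, -379.4,   14. ]), array([ 512.5, -467.2,   14. ])] boxbase back [array([ 569. , -395.7,   14. ]), array([ 588.5, -418.8,   14. ])]
[ 430.59942502 -114.38227383  229.00800554] [ 3.14108959e+00 -8.23328774e-04  6.19605116e-04] [281.46533224 177.98928323] [285.16498812  42.07943963]
```

View pics/w4.png

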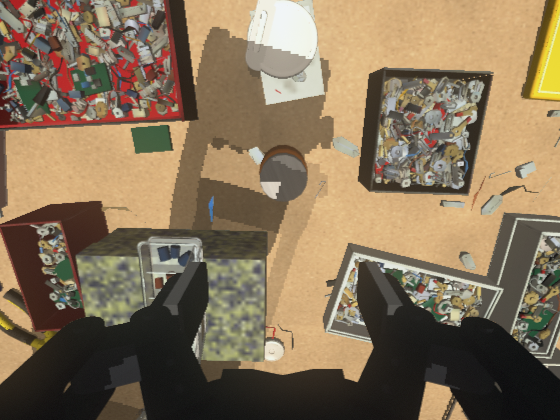

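```bash
python3 - <<'E'
from h import *
f=load("w4"); t=load("top0")
print("jar",at_z(f,(283.5,175),70),tri(f,(283.5,175),t,(298,240.3)))
print("jar body left/right base",at_z(f,(260,165),40),at_z(f,(306,165),40))
print("tub",at_z(f,(283,40),55),tri(f,(283,40),t,(298,198.8)))
for x in (283-34,283+34): print(at_z(f,(x,40),55))
print("block",[np.round(at_z(f,p,160)) for p in [(267,255),(76,255)]],[np.round(at_z(f,p,0)) for p in [(267,231),(90,230)]])
im=f["color"][120:220,230:340]; cv2.imwrite("pics/c4.png",cv2.resize(np.clip(im[:,:,::-1].astype(float)*1.6,0,255).astype(np.uint8),None,fx=5,fy=5))
im=f["color"][0:110,230:340]; cv2.imwrite("pics/c5.png",cv2.resize(im[:,:,::-1],None,fx=5,fy=5))
a=cv2.imread("pics/c4.png"); b=cv2.imread("pics/c5.png"); c=np.zeros((550,800,3),np.uint8)
c[:400,:400]=cv2.resize(a[:500],(400,400)) if 0 else cv2.resize(a,(400,364))[:400,:400] if 0 else c[:400,:400]
c=np.hstack([cv2.resize(a,(396,360)),cv2.resize(b,(396,396))[:360]]); cv2.imwrite("pics/c45.png",c)
E
```

```text
jar [ 446.81550494 -115.88117424   70.        ] [ 444.24039982 -115.36110617   55.8696159 ]
jar body left/right base [451.28797704 -92.25152914  40.        ] [ 451.39240285 -138.70003836   40.        ]
tub [ 562.63031002 -115.11175475   55.        ] [ 556.81549193 -115.00671407   86.38372574]
[562.56269564 -85.5827506   55.        ]
[ 562.69792592 -144.64142437   55.        ]
block [array([ 407., -104.,  160.]), array([407.,  30., 160.])] [array([365., -97.,   0.]), array([366., 116.,   0.])]
```

View pics/c45.png

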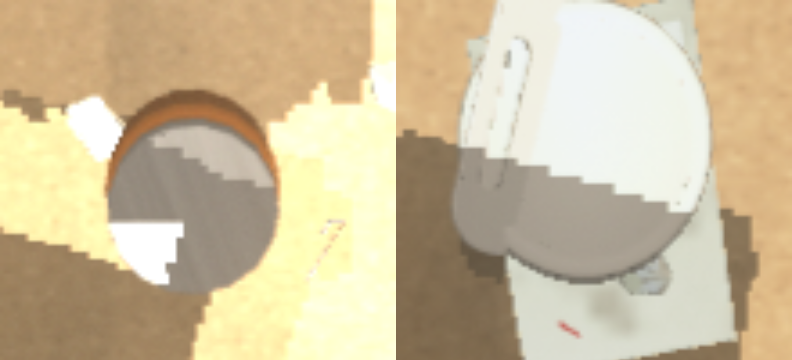

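Call:
play_rows --dp '[[0.04,0.01,0.3],[0.1,0.02,0.9],[0.15,0.03,1.6],[0.2,0.04,2.3],[0.215,0.04,2.7]]' --rot '[[0,-0.6,0],[0,-1.2,0],[0,-1.9,0],[0,-2.6,0],[0,-3.0,0]]'

```text
clock: 6.77
eef_pos: [439.1, -116.5, 117.9]
tcp_rot: [-3.141, 0.319, -0.001]
contact_force: [-0.7, 0.1, -0.1]
opening: 0.799
grasp_force: 0.0
```

Call:
play_rows --dp '[[0.13,0,0.4],[0.33,0,1.0],[0.53,0,1.6],[0.72,0,2.2],[0.8,0,2.45]]' --rot '[[0,0,0],[0,0,0],[0,0,0],[0,0,0],[0,0,0]]'

```text
clock: 7.18
eef_pos: [437.7, -116.2, 14.7]
tcp_rot: [-3.141, 0.317, -0.001]
contact_force: [-1.0, 0.2, 0.3]
opening: 0.801
grasp_force: 0.0
```

Call:
play_rows --dp '[[0,0,0],[0,0,0]]' --rot '[[0,0,0],[0,0,0]]'

```text
clock: 7.35
eef_pos: [438.8, -116.1, 17.7]
tcp_rot: [-3.141, 0.315, -0.001]
contact_force: [-0.2, 0.8, 1.0]
opening: 0.8
grasp_force: 0.0
```

Call:
play_rows --dp '[[0,0,0],[0,0,0],[0,0,0],[0,0,0],[0,0,0]]' --rot '[[0,0,0],[0,0,0],[0,0,0],[0,0,0],[0,0,0]]' --fingers 0 --grip_force 50

```text
clock: 7.77
eef_pos: [440.0, -116.1, 19.4]
tcp_rot: [3.141, 0.312, 0.0]
contact_force: [0.4, -0.8, 5.8]
opening: 0.561
grasp_force: 51.9
```

Call:
play_rows --dp '[[-0.1,0,-0.3],[-0.31,0,-0.95],[-0.6,0,-1.9],[-0.93,0,-2.85],[-1.236,0,-3.8]]' --rot '[[0,0,0],[0,0,0],[0,0,0],[0,0,0],[0,0,0]]'

```text
clock: 8.18
eef_pos: [438.2, -115.5, 180.6]
tcp_rot: [-3.142, 0.314, 0.0]
contact_force: [1.6, -0.2, -0.8]
opening: 0.568
grasp_force: 52.2
```

Call:
play_rows --dp '[[-0.15,-0.4,-0.45],[-0.31,-1.3,-0.95],[-0.31,-2.3,-0.95],[-0.31,-3.3,-0.95],[-0.31,-4.3,-0.95]]' --rot '[[0,0,0],[0,0,0],[0,0,0],[0,0,0],[0,0,0]]'

```text
clock: 8.6
eef_pos: [438.5, 58.0, 219.7]
tcp_rot: [-3.141, 0.311, -0.0]
contact_force: [0.6, -0.0, -1.6]
opening: 0.562
grasp_force: 52.2
```

Call:
play_rows --dp '[[0,-0.9,0],[0,-1.8,0],[0,-2.7,0],[0,-3.5,0],[0,-4.3,0]]' --rot '[[0,0,0],[0,0,0],[0,0,0],[0,0,0],[0,0,0]]'

```text
clock: 9.02
eef_pos: [438.2, 230.2, 219.1]
tcp_rot: [-3.141, 0.313, 0.001]
contact_force: [1.5, -0.6, -1.3]
opening: 0.567
grasp_force: 52.2
```

Call:
play_rows --dp '[[0,-0.9,0],[0,-1.8,0],[0,-2.6,0],[-0.07,-3.2,0.02],[-0.07,-3.5,0.02]]' --rot '[[0,0,0],[0,0,0],[0,0,0],[0,0,0],[0,0,0]]'

```text
clock: 9.43
eef_pos: [434.9, 371.1, 219.1]
tcp_rot: [-3.14, 0.313, 0.003]
contact_force: [-0.5, -0.6, -1.3]
opening: 0.563
grasp_force: 52.3
```

Call:
play_rows --dp '[[0,-0.3,0],[0,-0.8,0],[0,-0.8,0],[0,-0.8,0]]' --rot '[[0,0,0],[0,0,0],[0,0,0],[0,0,0]]'

```text
clock: 9.77
eef_pos: [435.8, 400.2, 218.2]
tcp_rot: [3.141, 0.314, 0.001]
contact_force: [-0.8, -0.9, -0.9]
opening: 0.558
grasp_force: 52.3
```

```bash
python3 - <<'E'
from h import *
f=snap("wrist","w5"); print(f["pos"],f["rot"])
for n,X in dict(red=[442,400,14],green=[570,389,14],blue=[335,291,14],bits=[590,249,16]).items(): print(n,proj(f,X))
E
```

```text
[435.80586536 400.17627613 218.17142008] [3.14146682e+00 3.13795874e-01 8.60727699e-04]
red [282.05376279 114.93415768]
green [297.01797479 -52.26387752]
blue [375.66489831 205.9491003 ]
bits [493.62503306 -87.51414566]
```

View pics/w5.png

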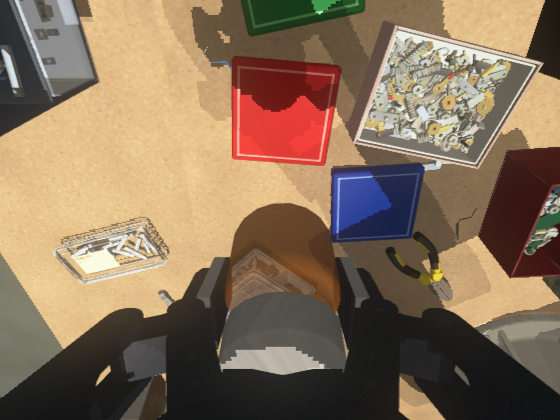

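```bash
cat >> h.py <<'E'
def quad(f,lo,hi,box,z=14):
    "pad corners by hull polygon -> diagonal intersection in world"
    _,_,a,c=blob(f["color"],lo,hi,box); h=cv2.convexHull(c)
    q=cv2.approxPolyN(h,4,ensure_convex=True).reshape(-1,2) if hasattr(cv2,"approxPolyN") else cv2.boxPoints(cv2.minAreaRect(h))
    W=np.array([at_z(f,p,z) for p in q]); return a,q,W.mean(0),[round(float(np.linalg.norm(W[i]-W[(i+1)%4]))) for i in range(4)]
E
python3 - <<'E'
from h import *
f=load("w5")
print(quad(f,(0,150,60),(10,255,255),(215,40,352,180)))
print(quad(f,(170,150,60),(180,255,255),(215,40,352,180)))
print(quad(f,(105,120,30),(128,255,255),(325,155,432,250)))
for q in ([(233,58),(341,66),(326,165),(232,158)],[(331,168),(424,164),(421,240),(332,242)]):
    W=np.array([at_z(f,p,14) for p in q]); print(W.round(1).tolist(),W.mean(0))
E
```

```text
(10224.0, array([[342,  65],
       [324, 166],
       [232, 159],
       [231,  55]], dtype=int32), array([441.07493322, 399.81748078,  14.        ]), [101, 98, 101, 99])Traceback (most recent call last):
  File "<stdin>", line 4, in <module>
  File "h.py", line 34, in quad
    _,_,a,c=blob(f["color"],lo,hi,box); h=cv2.convexHull(c)
            ~~~~^^^^^^^^^^^^^^^^^^^^^^
  File "h.py", line 26, in blob
    c=max(cv2.findContours(m,cv2.RETR_EXTERNAL,cv2.CHAIN_APPROX_NONE)[0],key=cv2.contourArea)
ValueError: max() iterable argument is empty
```

Call:
play_rows --dp '[[0.2,0,0.6],[0.45,0,1.4],[0.75,0,2.3],[1.0,0,3.1],[1.2,0,3.7]]' --rot '[[0,0,0],[0,0,0],[0,0,0],[0,0,0],[0,0,0]]'

```text
clock: 10.23
eef_pos: [435.0, 398.2, 59.9]
tcp_rot: [3.14, 0.316, -0.001]
contact_force: [-0.3, 0.1, -1.4]
opening: 0.565
grasp_force: 52.2
```

Call:
play_rows --dp '[[0.08,0,0.25],[0.16,0,0.5],[0.22,0,0.66],[0.237,0,0.72],[0.237,0,0.72]]' --rot '[[0,0,0],[0,0,0],[0,0,0],[0,0,0],[0,0,0]]'

```text
clock: 10.65
eef_pos: [436.7, 400.5, 33.5]
tcp_rot: [-3.141, 0.313, 0.0]
contact_force: [-0.7, 0.2, -0.5]
opening: 0.566
grasp_force: 52.4
```

Call:
play_rows --dp '[[0,0,0],[0,0,0],[0,0,0]]' --rot '[[0,0,0],[0,0,0],[0,0,0]]'

```text
clock: 10.9
eef_pos: [436.7, 400.7, 33.4]
tcp_rot: [-3.14, 0.312, 0.0]
contact_force: [-0.3, -2.9, 6.0]
opening: 0.565
grasp_force: 53.0
```

Call:
play_rows --dp '[[0,0,0],[0,0,0],[0,0,0],[0,0,0]]' --rot '[[0,0,0],[0,0,0],[0,0,0],[0,0,0]]' --fingers 0.75

```text
clock: 11.23
eef_pos: [435.9, 400.5, 31.9]
tcp_rot: [-3.141, 0.314, 0.0]
contact_force: [-0.2, 0.7, -0.1]
opening: 0.756
grasp_force: 0.0
```

Call:
play_rows --dp '[[0,0,-0.4],[0,0,-1.2],[0,0,-2.2],[0,0,-3.2],[0,0,-4.0]]' --rot '[[0,0,0],[0,0,0],[0,0,0],[0,0,0],[0,0,0]]'

```text
clock: 11.65
eef_pos: [486.3, 400.6, 186.8]
tcp_rot: [-3.141, 0.313, 0.0]
contact_force: [1.3, 0.8, -1.1]
opening: 0.751
grasp_force: 0.0
```

Call:
play_rows --dp '[[0.14,0.45,-0.05],[0.28,0.9,-0.1],[0.42,1.35,-0.14],[0.57,1.8,-0.19],[0.71,2.25,-0.23]]' --rot '[[0,0.6,0],[0,1.2,0],[0,1.8,0],[0,2.4,0],[0,3.0,0]]'

```text
clock: 12.07
eef_pos: [515.5, 309.7, 184.3]
tcp_rot: [-3.141, -0.003, 0.0]
contact_force: [0.6, -0.5, 0.8]
opening: 0.751
grasp_force: 0.0
```

Call:
play_rows --dp '[[0.4,0.4,0],[0.8,0.9,-0.1],[1.2,1.3,-0.15],[1.35,1.52,-0.15],[1.35,1.52,-0.15]]' --rot '[[0,0,-0.6],[0,0,-1.2],[0,0,-1.8],[0,0,-2.25],[0,0,-2.25]]' --fingers 0.55

```text
clock: 12.48
eef_pos: [570.4, 247.9, 190.1]
tcp_rot: [3.141, -0.001, 0.236]
contact_force: [0.6, -1.3, -0.6]
opening: 0.554
grasp_force: 0.0
```

Call:
play_rows --dp '[[0,0,0],[0,0,0],[0,0,0]]' --rot '[[0,0,0],[0,0,0],[0,0,0]]'

```text
clock: 12.73
eef_pos: [568.4, 250.3, 189.7]
tcp_rot: [-3.141, 0.001, 0.235]
contact_force: [0.5, -0.2, 1.1]
opening: 0.549
grasp_force: 0.0
```

```bash
python3 - <<'E'
from h import *
f=snap("wrist","w6"); print(f["pos"],f["rot"])
for n,X in dict(red=[442,400,14],jar=[442,400,84],green=[570,389,14],bits=[590,249,16]).items(): print(n,proj(f,X))
f5=load("w5")
print(quad(f5,(105,120,30),(128,255,255),(325,155,432,250)))
print(quad(f,(45,100,30),(80,255,255),(0,50,200,300)))
E
```

```text
[568.39957758 250.27174211 189.722604  ] [-3.14142385e+00  6.04616243e-04  2.35377129e-01]
red [117.86572392 268.01469172]
jar [ 79.24122124 305.14409877]
green [141.91204824 152.99012203]
bits [288.62354203 167.27940325]
(5567.0, array([[410, 237],
       [331, 242],
       [333, 173],
       [424, 166]], dtype=int32), array([333.4135237 , 292.74431925,  14.        ]), [98, 98, 97, 99])
(10550.0, array([[193, 103],
       [197, 206],
       [ 96, 202],
       [ 83,  98]], dtype=int32), array([568.60597297, 388.23703455,  14.        ]), [99, 101, 99, 100])
```

View pics/w6.png

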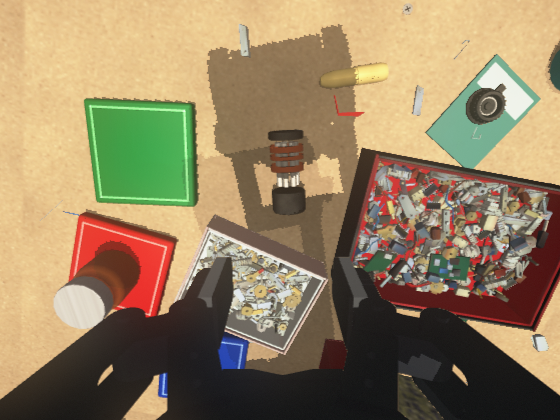

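```bash
python3 - <<'E'
from h import *
f=load("w6"); t=load("top0")
for z in (0,16,30):
    a,b=at_z(f,(286,131),z),at_z(f,(289,214),z); d=a-b; print(z,a,b,(a+b)/2,np.linalg.norm(d),np.degrees(np.arctan2(d[1],d[0])))
print("tri bits",tri(f,(287.5,171),t,(172.3,192.5)))
print("marker",at_z(f,(354,75),8),"knob",at_z(f,(486,105),14))
E
```

```text
0 [621.6404407  259.19159578   0.        ] [539.33468166 235.75191013   0.        ] [580.48756118 247.47175296   0.        ] 85.57836662021631 15.896312686669582
16 [622.53047819 259.58004751  16.        ] [544.1797012  237.26669295  16.        ] [583.35508969 248.42337023  16.        ] 81.46612821756811 15.896312686669537
30 [623.309261   259.91994276  30.        ] [548.41909329 238.59212791  30.        ] [585.86417714 249.25603534  30.        ] 77.86791961525091 15.896312686669537
tri bits [587.06629918 248.52847431  16.96217308]
marker [685.13975632 210.81276428   8.        ] knob [688.26443071  86.21363032  14.        ]
```

Call:
play_rows --dp '[[0.1,0.03,0.5],[0.2,0.07,1.3],[0.3,0.1,2.1],[0.39,0.13,2.9],[0.39,0.13,3.4]]' --rot '[[0,0,-0.2],[0,0,-0.4],[0,0,-0.4],[0,0,-0.4],[0,0,-0.4]]'

```text
clock: 13.2
eef_pos: [584.3, 248.3, 50.9]
tcp_rot: [3.141, 0.002, 0.278]
contact_force: [-0.5, 0.2, -0.8]
opening: 0.551
grasp_force: 0.0
```

Call:
play_rows --dp '[[0,0,0.4],[0,0,0.8],[0,0,1.15],[0,0,1.26],[0,0,1.26]]' --rot '[[0,0,0],[0,0,0],[0,0,0],[0,0,0],[0,0,0]]'

```text
clock: 13.62
eef_pos: [584.5, 248.2, 2.3]
tcp_rot: [3.141, 0.002, 0.278]
contact_force: [0.5, 0.1, 0.4]
opening: 0.552
grasp_force: 0.0
```

Call:
play_rows --dp '[[0,0,0],[0,0,0],[0,0,0],[0,0,0],[0,0,0]]' --rot '[[0,0,0],[0,0,0],[0,0,0],[0,0,0],[0,0,0]]' --fingers 0 --grip_force 40

```text
clock: 14.03
eef_pos: [586.2, 248.5, 4.6]
tcp_rot: [-3.141, -0.002, 0.278]
contact_force: [0.0, -0.3, 6.1]
opening: 0.308
grasp_force: 40.8
```

Call:
play_rows --dp '[[0,0,-0.3],[0,0,-0.9],[0,0,-1.7],[0,0,-2.5],[0,0,-2.8]]' --rot '[[0,0,0],[0,0,0],[0,0,0],[0,0,0],[0,0,0]]'

```text
clock: 14.45
eef_pos: [587.5, 248.9, 120.6]
tcp_rot: [-3.141, -0.006, 0.278]
contact_force: [0.8, 0.3, -0.6]
opening: 0.306
grasp_force: 40.1
```

Call:
play_rows --dp '[[-0.3,-0.15,0],[-0.9,-0.45,0],[-1.6,-0.75,0],[-2.25,-1.1,0],[-2.9,-1.4,0]]' --rot '[[0,0,0],[0,0,0],[0,0,0],[0,0,0],[0,0,0]]'

```text
clock: 14.87
eef_pos: [456.9, 270.0, 115.5]
tcp_rot: [3.142, 0.0, 0.277]
contact_force: [-1.1, 1.1, -1.0]
opening: 0.31
grasp_force: 40.0
```

Call:
play_rows --dp '[[-0.7,-0.35,0],[-1.4,-0.7,0],[-2.1,-1.05,0],[-2.6,-1.3,0],[-2.83,-1.38,0]]' --rot '[[0,0,0],[0,0,0],[0,0,0],[0,0,0],[0,0,0]]'

```text
clock: 15.28
eef_pos: [331.6, 291.8, 115.4]
tcp_rot: [3.141, 0.002, 0.279]
contact_force: [-0.4, -0.0, -1.0]
opening: 0.306
grasp_force: 40.0
```

Call:
play_rows --dp '[[0,0,0],[0,0,0],[0,0,0]]' --rot '[[0,0,0],[0,0,0],[0,0,0]]'

```text
clock: 15.53
eef_pos: [335.9, 292.6, 115.9]
tcp_rot: [-3.141, -0.001, 0.277]
contact_force: [0.1, -0.2, -1.6]
opening: 0.308
grasp_force: 40.0
```

```bash
python3 - <<'E'
from h import *
f=snap("wrist","w7"); print(f["pos"],f["rot"])
b=proj(f,[334,292,14]); print(b)
print(quad(f,(105,100,20),(128,255,255),(int(b[0])-130,0,int(b[0])+130,400)))
E
```

```text
[335.93901388 292.59713811 115.85003339] [-3.14124179e+00 -1.33887705e-03  2.77467729e-01]
[282.09907439 212.01549639]
(8364.5, array([[360, 163],
       [332, 264],
       [209, 263],
       [229, 136]], dtype=int32), array([335.96422443, 292.4447626 ,  14.        ]), [84, 100, 103, 98])
```

Call:
play_rows --dp '[[0,0,0.4],[0,0,1.1],[0,0,1.7],[0,0,2.1],[0,0,2.25]]' --rot '[[0,0,0],[0,0,0],[0,0,0],[0,0,0],[0,0,0]]'

```text
clock: 16.0
eef_pos: [334.7, 291.3, 23.4]
tcp_rot: [3.14, 0.003, 0.276]
contact_force: [-0.7, -1.4, -1.5]
opening: 0.31
grasp_force: 40.0
```

Call:
play_rows --dp '[[0,0,0.1],[0,0,0.18],[0,0,0.18]]' --rot '[[0,0,0],[0,0,0],[0,0,0]]'

```text
clock: 16.25
eef_pos: [335.4, 292.6, 18.9]
tcp_rot: [-3.141, -0.001, 0.277]
contact_force: [0.2, 0.8, -1.0]
opening: 0.312
grasp_force: 40.1
```

Call:
play_rows --dp '[[0,0,0],[0,0,0],[0,0,0],[0,0,0]]' --rot '[[0,0,0],[0,0,0],[0,0,0],[0,0,0]]' --fingers 0.5

```text
clock: 16.58
eef_pos: [334.9, 292.5, 18.7]
tcp_rot: [-3.141, -0.001, 0.278]
contact_force: [-0.0, 0.3, -0.2]
opening: 0.497
grasp_force: 0.0
```

Call:
play_rows --dp '[[0,0,-0.4],[0,0,-1.2],[0,0,-2.2],[0,0,-3.2],[0,0,-4.2]]' --rot '[[0,0,0],[0,0,0],[0,0,0],[0,0,0],[0,0,0]]'

```text
clock: 17.0
eef_pos: [334.1, 291.9, 188.3]
tcp_rot: [3.141, 0.0, 0.278]
contact_force: [0.3, 1.0, -0.8]
opening: 0.501
grasp_force: 0.0
```

```bash
python3 - <<'E'
from h import *
f=snap("wrist","w8"); print(f["pos"],f["rot"])
print(proj(f,[334,292,14]), quad(f,(105,100,20),(128,255,255),(150,60,420,330)))
E
```

```text
[334.1445687  291.90134466 188.28869003] [3.14148980e+00 2.33096362e-04 2.77666405e-01]
[281.92549995 188.2569698 ] (9283.0, array([[343, 150],
       [318, 243],
       [225, 227],
       [241, 128]], dtype=int32), array([333.06887279, 291.94523982,  14.        ]), [98, 97, 100, 99])
```

View pics/w8.png

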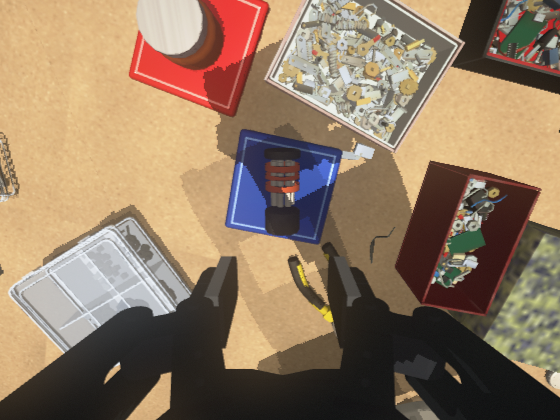

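Call:
play_rows --dp '[[0.1,0.4,-0.1],[0.3,1.3,-0.2],[0.5,2.2,-0.3],[0.65,3.0,-0.4],[0.8,3.76,-0.4]]' --rot '[[0,0,0.7],[0,0,1.5],[0,0,2.3],[0,0,3.0],[0,0,3.7]]' --fingers 0.9

```text
clock: 17.47
eef_pos: [407.5, 155.0, 203.3]
tcp_rot: [-3.141, -0.002, -0.113]
contact_force: [0.6, 0.8, -0.3]
opening: 0.901
grasp_force: 0.0
```

Call:
play_rows --dp '[[0.43,0.64,0],[0.86,1.28,-0.1],[1.3,1.9,-0.2],[1.73,2.54,-0.27],[2.16,3.18,-0.27]]' --rot '[[0,0,0.7],[0,0,1.5],[0,0,2.3],[0,0,3.0],[0,0,3.7]]'

```text
clock: 17.88
eef_pos: [479.3, 19.0, 213.9]
tcp_rot: [-3.141, -0.001, -0.501]
contact_force: [1.1, 0.6, 0.2]
opening: 0.897
grasp_force: 0.0
```

Call:
play_rows --dp '[[0.7,0.45,0],[1.4,0.9,0],[2.1,1.4,0],[2.8,1.85,0],[3.2,2.13,0]]' --rot '[[0,0,0.7],[0,0,1.5],[0,0,2.3],[0,0,3.0],[0,0,3.6]]'

```text
clock: 18.3
eef_pos: [551.8, -118.3, 213.3]
tcp_rot: [-3.141, -0.001, -0.879]
contact_force: [0.5, 1.3, -0.1]
opening: 0.901
grasp_force: 0.0
```

Call:
play_rows --dp '[[0,0,0],[0,0,0],[0,0,0]]' --rot '[[0,0,0],[0,0,0],[0,0,0]]'

```text
clock: 18.55
eef_pos: [549.7, -114.9, 212.9]
tcp_rot: [3.141, 0.001, -0.873]
contact_force: [-0.2, -0.2, -0.1]
opening: 0.907
grasp_force: 0.0
```

```bash
python3 - <<'E'
from h import *
from rig import telemetry
f=snap("wrist","w9"); t=load("top0"); print(f["pos"],f["rot"],telemetry.sense()["qpos"][5],telemetry.sense()["opening"])
p=proj(f,[562,-116,55]); print("pred",p)
g=cv2.cvtColor(f["color"],cv2.COLOR_RGB2HSV)
x0,y0=int(p[0])-70,int(p[1])-70
cir=cv2.HoughCircles(cv2.medianBlur(cv2.cvtColor(f["color"],cv2.COLOR_RGB2GRAY)[max(y0,0):y0+140,x0:x0+140],3),cv2.HOUGH_GRADIENT,1.5,40,param1=80,param2=20,minRadius=28,maxRadius=48)
if cir is not None:
    for c in cir[0][:4]:
        q=(c[0]+x0,c[1]+max(y0,0)); print(q,c[2],at_z(f,q,55))
E
```

```text
[ 549.71463531 -114.89327859  212.87091095] [ 3.14122728e+00  9.53194124e-04 -8.73239726e-01] 2.235071758161107 0.8982095801966979
pred [272.22200168 183.14432855]
(np.float32(268.75), np.float32(179.75)) 33.85 [ 566.50792512 -116.40312794   55.        ]
```

```bash
cat > fit.py <<'E'
from h import *
def fit(f,c0,z,r,w=12,skip=()):
    "centre whose projected circle (height z, radius r) best follows radial image edges"
    g=cv2.GaussianBlur(f["color"],(0,0),1).astype(np.float32)
    gx=cv2.Sobel(g,cv2.CV_32F,1,0); gy=cv2.Sobel(g,cv2.CV_32F,0,1)
    A=np.radians(np.arange(0,360,4)); A=np.array([a for a in A if not any(lo<=np.degrees(a)<=hi for lo,hi in skip)])
    best=[]
    for dx in np.arange(-w,w+.1,1):
        for dy in np.arange(-w,w+.1,1):
            for rr in r:
                P=np.array([proj(f,[c0[0]+dx+rr*np.cos(a),c0[1]+dy+rr*np.sin(a),z]) for a in A]).round().astype(int)
                c=proj(f,[c0[0]+dx,c0[1]+dy,z]); n=P-c; n/=np.linalg.norm(n,axis=1)[:,None]
                ok=(P[:,0]>=0)&(P[:,0]<560)&(P[:,1]>=0)&(P[:,1]<420)
                if ok.sum()<40: continue
                P,n=P[ok],n[ok]; G=np.abs(gx[P[:,1],P[:,0]]*n[:,:1]+gy[P[:,1],P[:,0]]*n[:,1:]).max(1)
                best.append((np.minimum(G,150).mean(),c0[0]+dx,c0[1]+dy,rr))
    return sorted(best)[::-1][:4]
E
python3 - <<'E'
from fit import *
f=load("w9")
for z in (50,55): print(z,np.round(fit(f,(563,-116),z,(30,30.75,31.5,32.25),8,((80,150),)),1).tolist())
f4=load("w4")
print("w4",np.round(fit(f4,(563,-116),55,(30,30.75,31.5),8,((80,150),)),1).tolist())
E
```

```text
50 [[123.1, 565.0, -115.0, 31.5], [120.5, 565.0, -116.0, 31.5], [120.3, 565.0, -115.0, 32.2], [117.0, 564.0, -115.0, 32.2]]
55 [[122.3, 565.0, -116.0, 31.5], [122.2, 566.0, -116.0, 30.8], [119.0, 566.0, -117.0, 30.8], [116.7, 566.0, -116.0, 31.5]]
w4 [[107.6, 562.0, -114.0, 30.8], [102.9, 563.0, -113.0, 31.5], [102.3, 562.0, -113.0, 30.8], [100.8, 562.0, -115.0, 30.0]]
```

Call:
play_rows --dp '[[0.06,-0.07,0.5],[0.12,-0.14,1.3],[0.2,-0.2,2.1],[0.25,-0.27,2.8],[0.25,-0.27,3.4]]' --rot '[[0,0,0],[0,0,0],[0,0,0],[0,0,0],[0,0,0]]'

```text
clock: 19.02
eef_pos: [564.7, -114.7, 75.7]
tcp_rot: [3.141, 0.0, -0.872]
contact_force: [-0.4, 0.4, -0.3]
opening: 0.899
grasp_force: 0.0
```

Call:
play_rows --dp '[[0,0,0.4],[0,0,0.9],[0,0,1.4],[0,0,1.7],[0,0,1.7]]' --rot '[[0,0,0],[0,0,0],[0,0,0],[0,0,0],[0,0,0]]'

```text
clock: 19.43
eef_pos: [563.1, -114.9, 7.1]
tcp_rot: [3.139, 0.003, -0.873]
contact_force: [-0.7, -0.1, 0.4]
opening: 0.896
grasp_force: 0.0
```

Call:
play_rows --dp '[[0,0,0],[0,0,0],[0,0,0],[0,0,0],[0,0,0]]' --rot '[[0,0,0],[0,0,0],[0,0,0],[0,0,0],[0,0,0]]' --fingers 0 --grip_force 40

```text
clock: 19.85
eef_pos: [565.7, -116.3, 10.0]
tcp_rot: [-3.141, -0.001, -0.874]
contact_force: [-0.1, 1.0, 2.5]
opening: 0.722
grasp_force: 43.8
```

Call:
play_rows --dp '[[0,0,-0.3],[0,0,-0.9],[0,0,-1.8],[0,0,-2.7],[0,0,-3.3]]' --rot '[[0,0,0],[0,0,0],[0,0,0],[0,0,0],[0,0,0]]'

```text
clock: 20.27
eef_pos: [566.0, -116.4, 145.3]
tcp_rot: [-3.14, -0.002, -0.874]
contact_force: [1.9, -0.1, -1.2]
opening: 0.718
grasp_force: 44.1
```

Call:
play_rows --dp '[[-0.25,-0.2,0],[-0.8,-0.67,0],[-1.45,-1.2,0],[-2.15,-1.8,0],[-2.87,-2.41,0]]' --rot '[[0,0,-0.3],[0,0,-0.9],[0,0,-1.6],[0,0,-2.3],[0,0,-3.0]]'

```text
clock: 20.68
eef_pos: [564.7, 35.1, 141.3]
tcp_rot: [3.142, 0.0, -0.557]
contact_force: [0.9, -0.2, -1.1]
opening: 0.717
grasp_force: 44.1
```

Call:
play_rows --dp '[[-0.42,-0.68,0],[-0.85,-1.36,0],[-1.27,-2.04,0],[-1.7,-2.72,0],[-2.12,-3.39,0]]' --rot '[[0,0,-0.6],[0,0,-1.2],[0,0,-1.8],[0,0,-2.4],[0,0,-3.0]]'

```text
clock: 21.1
eef_pos: [564.7, 195.5, 141.2]
tcp_rot: [3.141, 0.001, -0.242]
contact_force: [1.1, -0.6, -1.6]
opening: 0.724
grasp_force: 44.1
```

Call:
play_rows --dp '[[-0.17,-0.7,0],[-0.35,-1.4,0],[-0.52,-2.1,0],[-0.7,-2.8,0],[-0.85,-3.4,0]]' --rot '[[0,0,-0.5],[0,0,-1.0],[0,0,-1.5],[0,0,-2.0],[0,0,-2.33]]'

```text
clock: 21.52
eef_pos: [564.8, 335.9, 141.1]
tcp_rot: [-3.142, 0.001, 0.002]
contact_force: [0.2, -0.5, -1.5]
opening: 0.72
grasp_force: 44.1
```

Call:
play_rows --dp '[[0.05,-0.6,0],[0.1,-1.1,0],[0.125,-1.35,0],[0.125,-1.35,0],[0.125,-1.35,0]]' --rot '[[0,0,0],[0,0,0],[0,0,0],[0,0,0],[0,0,0]]'

```text
clock: 21.93
eef_pos: [570.2, 387.4, 140.8]
tcp_rot: [3.141, 0.001, -0.001]
contact_force: [-0.1, -1.0, -1.5]
opening: 0.722
grasp_force: 44.1
```

```bash
python3 - <<'E'
from h import *
f=snap("wrist","w10"); print(f["pos"],f["rot"])
b=proj(f,[569.3,388.6,14]); print(b, quad(f,(45,100,20),(80,255,255),(150,0,420,330)))
E
```

```text
[570.23223317 387.40045195 140.75097206] [ 3.14065363e+00  8.35130227e-04 -9.48755385e-04]
[280.33042375 201.85877174] (9340.0, array([[345, 246],
       [230, 242],
       [208, 156],
       [328, 132]], dtype=int32), array([574.13526206, 390.59782229,  14.        ]), [102, 77, 99, 100])
```

Call:
play_rows --dp '[[0,0.01,0.4],[0,0.01,1.2],[0,0.01,2.0],[0,0.01,2.5],[0,0.01,2.7]]' --rot '[[0,0,0],[0,0,0],[0,0,0],[0,0,0],[0,0,0]]'

```text
clock: 22.4
eef_pos: [568.9, 384.5, 29.7]
tcp_rot: [3.138, 0.005, -0.003]
contact_force: [-0.6, -0.4, -1.7]
opening: 0.718
grasp_force: 44.1
```

Call:
play_rows --dp '[[0,0,0.12],[0,0,0.24],[0,0,0.24],[0,0,0.24]]' --rot '[[0,0,0],[0,0,0],[0,0,0],[0,0,0]]'

```text
clock: 22.73
eef_pos: [571.7, 387.7, 25.0]
tcp_rot: [-3.14, -0.002, -0.002]
contact_force: [-0.1, -0.1, -2.0]
opening: 0.723
grasp_force: 44.2
```

Call:
play_rows --dp '[[0,0,0],[0,0,0],[0,0,0],[0,0,0]]' --rot '[[0,0,0],[0,0,0],[0,0,0],[0,0,0]]' --fingers 0.9

```text
clock: 23.07
eef_pos: [571.1, 387.6, 24.1]
tcp_rot: [-3.141, -0.001, -0.002]
contact_force: [0.7, -0.6, -0.1]
opening: 0.903
grasp_force: 0.0
```

Call:
play_rows --dp '[[0,0,-0.3],[0,0,-1.0],[0,0,-2.0],[0,0,-3.0],[0,0,-4.0]]' --rot '[[0,0,0],[0,0,0],[0,0,0],[0,0,0],[0,0,0]]'

```text
clock: 23.48
eef_pos: [570.5, 387.2, 186.1]
tcp_rot: [3.142, 0.0, -0.002]
contact_force: [1.0, -0.2, 0.8]
opening: 0.897
grasp_force: 0.0
```

Call:
play_rows --dp '[[-0.5,0.5,0],[-1.2,1.2,0],[-1.9,1.9,0],[-2.4,2.4,0],[-2.5,2.5,0]]' --rot '[[0,0,0],[0,0,0],[0,0,0],[0,0,0],[0,0,0]]'

```text
clock: 23.9
eef_pos: [466.9, 284.5, 184.2]
tcp_rot: [3.14, 0.002, -0.002]
contact_force: [0.5, 0.5, -0.3]
opening: 0.904
grasp_force: 0.0
```

```bash
python3 - <<'E'
from fit import *
f=snap("wrist","w11"); t=snap("top","top1"); print(f["pos"],f["rot"])
print("tub pred",proj(f,[569.5,388.5,69]),"jar",proj(f,[441,400,84]))
print("tub",np.round(fit(f,(569.5,388.5),69,(30.75,31.5),10),1).tolist())
print("jar cap",np.round(fit(f,(441,400),84,(21,21.7,22.5),10),1).tolist())
im=f["color"][:,:,::-1]; t1=cv2.resize(t["color"][130:310,90:450,::-1],(560,280)); 
cv2.imwrite("pics/fin.png",cv2.resize(np.vstack([im[:320],t1]),(560,600)))
E
```

```text
[466.94462682 284.50429077 184.16787787] [ 3.13992017e+00  2.24243392e-03 -2.37458841e-03]
tub pred [137.47301587  68.0055759 ] jar [135.99079125 241.19124102]
tub [[111.4, 569.5, 385.5, 30.8], [109.9, 568.5, 386.5, 30.8], [108.4, 568.5, 385.5, 30.8], [107.1, 569.5, 386.5, 30.8]]
jar cap [[141.4, 440.0, 401.0, 21.7], [135.6, 440.0, 400.0, 21.7], [132.2, 441.0, 400.0, 22.5], [131.5, 441.0, 400.0, 21.7]]
```

View pics/fin.png

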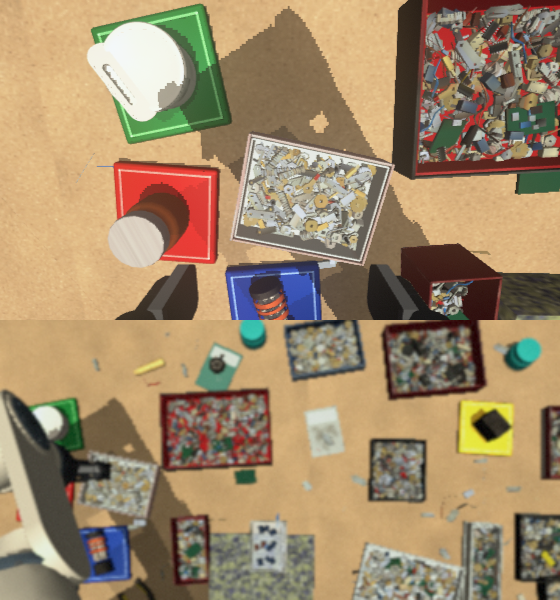

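The last picture (wrist view on top, overhead view below) shows all four containers on their pads: tub at (150,70), jar at (150,225), bit tube at (268,300) and box at (490,425). The knob and marker are in place and the gripper is clear.

```bash
python3 -c "
from rig import r
print(r.sign_off())"
```

```text
the job is handed in; nothing more can be done
None
```

I placed all four containers on their pads, measured about 1–4 mm off centre, left the knob and marker alone, and handed the job in at about 24 s; no pass/fail verdict came back.

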